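# Prick-mark a dowel from the stock bin in the marking press

### The arm

A 7-joint arm with a two-finger parallel gripper is mounted at the origin on a cart in front of the work surface, level with it; the furniture and walls round the work are solid. World frame = base frame: x ahead of the robot, y to its left, z up, the work surface at z = 0. Lengths are in m, angles in rad, forces in N, time in s.
With the tool pointing down it reaches from about 0.35 to 0.9 m from the base axis. Payload 8.1 kg.
Tool frame: the origin (TCP) lies midway between the tips of the shut fingers; the grasp point (between the pads) lies 19 mm behind it; z points along the fingers, y is the line along which they close (so a half turn about z gives the same grasp; the last joint's range is limited). The gripper opens to 92 mm and grips with 3 to 60 N. Pads are 19 mm wide; open, the fingers measure 130 mm over their backs; the gripper's body (75 mm by 190 mm) begins 47 mm behind the grasp point.
Start: joints at [-1.212, 0.434, 0.025, 1.573, -0.012, 1.134, -0.075], TCP at [0.279, 0.56, 0.195] pointing down, gripper open.
Joint ranges: [-2.62, 2.62], [-0.44, 2.09], [-1.27, 1.32], [0.08, 2.57], [-1.32, 4.46], [0.12, 2], [-2.74, 2.74]. Speed limits (rad/s): [2.22, 2.22, 3.01, 3.01, 3.14, 3.14, 3.14].

### API

Orientations are given as a unit quaternion [w, x, y, z].
In Python, from station import status, vision, workorder, nets gives the robot as it stands.
- The arm moves only by the tool apply_moves, never from a script. Its argument "commands" is a list of rows, each a list of 2 entries, a list of its own where there are three numbers: the shift along the tool's x, y, z as a fraction of full scale, then the turn, a rotation vector about the tool's x, y, z as a fraction of full scale. In form: [[[dx, dy, dz], [wx, wy, wz]], ...]. A call has 1 to 5 rows; each row is the pose to reach, as a shift and turn from the pose commanded when the call began, along the tool's axes at that moment; what a row does not reach only later rows make up. Full scale, the value 1, is 20 cm for a shift and 30 degrees for a turn. A row lasts 1/12 s, in which the tool goes at most 41.7 mm and 7.16 degrees, less where a joint would pass 70% of its speed; a pose out of reach is approached as far as the arm can. A call with a number of a shift or a turn outside -1 to 1 is refused whole. A call with a gripper value outside its range is refused whole. "grip" is the opening, from 0 (shut) to 1 (fully open), set as the call begins (left out, the last holds). The fingers move at their own pace and stop on an object; the grip force is fixed at half the most. Time passes only in rows, so rows that repeat a pose let the fingers close. It gives the time, the measured TCP pose, the force, the opening and the grip force at its end, in the units of the state.
- status.read_state(): the state, without advancing time (a new reading comes with each control period).
- vision.grab_frame(name): name is "side" or "top"; returns the picture (480x640x3 uint8, red, green, blue); there is no depth.
- vision.get_calibration(name): a dict with "fx", "fy", "cx", "cy" (pixels), "D" ([k1, k2, p1, p2, k3] as OpenCV has them; the pictures are not rectified), "world_from_camera" (4x4, takes a point from camera to world coordinates). Camera axes: x right, y down, z forward; pixel columns grow to the right and rows downward; lengths in m; the calibration is good to about 2 mm. A picture is of the moment at which its call begins. get_calibration takes no time and is no camera call.
- workorder.hand_in(): hands the job in; it is judged then, once.
Trained networks look in the newest picture that a camera, given by its name, has taken for a name from the list of things; names that differ only in an ending like _2 or _b are one class to them, and where a whole thing is asked for, a point or a joint stands for the part that bears it (a point fixed in the world has none). Each returns a list of dicts, best first, with "confidence" (0 to 1); they miss things now and then, are a little off and sometimes report something else, mostly with a low value. They report only what shows in the picture. A call takes as long as a camera call.
- nets.find_in(camera, target): "uv" ([column, row] in pixels, amid what is visible of it).
- nets.pinpoint(camera, target): "uv" ([column, row] in pixels: a listed point, or the origin of a listed thing).
The state is a dict: "clock": time; "qpos": joint angles; "joint_velocities": joint speeds; "joint_torque": joint torques, N m; "tool_pos": TCP position; "ee_rot": TCP orientation; "force": force on the tool from outside, world axes, zero at the start; "wrist_torque": the same for the moment, N m; "finger_gap": opening from 0.0 (shut) to 1.0 (fully open); "gripper_force": force on a finger pad.
Only numpy, scipy, OpenCV 4.12 (cv2) and the standard library are available. Lean on these libraries where they do the work, as an engineer would, in place of code of your own. Each camera call takes 0.05 s, during which the arm holds its last target. There are 200 camera calls.

### The job

Take the round dowel out of its compartment in the sloping stock bin and prick-mark it in the marking press: lay it in the V bed, slide it firmly home against the end stop without shifting the stop from its setting, then press the sprung lever all the way down so that its pin pricks the dowel, and let the lever come up again. Leave the dowel lying in the bed against the stop, and leave everything else where it is.

Things in the scene. Friction and masses are not known exactly. Their poses are not given: they have to be found in the camera images.
- stock_bin: Plywood stock bin on the bench, 178 mm deep, 324 wide, 262 high. Origin: centre of its underside; x to its back, open front at -x. Three compartments side by side, 92 mm wide inside, centred at y = -101, 0, +101 mm, parted by 9 mm walls that stand 36 mm off the compartment floor (outer walls 38). A tin, a tape roll and a pencil on its top shelf are fixed.
- dowel: Round wooden dowel, 31 mm thick, 125 mm long along its y, 60 g. It lies in any one of the three compartments, pointing up the slope (+y end up), its lower end at the lip. Origin: on its surface at mid length, 15.5 mm from its axis, where it touches the floor at the start; z points from there through the axis.
- dowel_mid (a point): Centre of the dowel, on its axis at mid length; axes as the dowel's.
- square_blank: Square stick 30 x 30 mm, 124 mm long along its y, in another compartment; not to be used. Origin: centre of its underside.
- lath_2: Short lath 23 x 20 mm, 120 mm long along its y, in the third compartment; not to be used. Origin: centre of its underside.
- press: Marking press, fixed: wooden base 15 mm thick (x -105 to 150, y -50 to 85 mm). Origin: on the bench under the bed line; x along the bed to the end stop, y left. Two V rests 48 mm wide with edges 46 mm high carry a stick: a short one at x -86 to -70, a long one at x 2 to 63 mm; the 72 mm between is open down to the base for fingers. 90-degree V: the dowel's axis lies at y = 0, z = 52 mm.
- stop_face (a point): Centre of the flat front face of the aluminium end stop, on the bed line (52 mm above the bench); axes as the press. Face 32 mm wide, from 19 to 65 mm above the bench. The dowel is home when its end touches this face.
- end_stop (a joint): Setting of the end stop along the press's x (m): its face lies at press x = 70 mm + this. It is held by friction alone and shifts if pushed with more than about 20 N.
- mark_lever (a joint): Lever angle (rad): 0 up (rest), 0.17 fully down at its stop. Hinge along x at press x = 52, y = 65, z = 85 mm; the lever reaches over the bed to the paddle at -y. A spring holds it up: 2 N on the paddle start it, 6 N bring the pin onto the dowel, 10 to 15 N press it firmly to its stop; let go, it rises by itself.
- paddle_top (a point): Middle of the top of the lever's black rubber paddle, 46 x 46 mm, 172 mm from the hinge: at press x = 44, y = -103, z = 123 mm when up, 29 mm lower when down. It moves with the lever; press here.
- pencil_1: Yellow pencil, 171 mm, on the bench in front; leave alone. Origin: middle of its underside.
- marking_gauge: Wooden marking gauge, 220 mm, on the bench to the right of the press; leave alone. Origin: middle of its underside.
- bin_lip (a point): Foot of the bin's front lip, mid width, 30 mm above the bench; axes as the bin. Here the compartment floors begin; they rise towards the back (+x) at 28 degrees, 165 mm long. The lip is 9 mm thick, square to the floor, 21 mm high inside: a stick comes out by lifting it off the floor over the lip, then drawing it forward.
- shelf_edge (a point): Lower front edge, mid width, of the flat shelf over the compartments (underside 250 mm above the bench, at bin x = -48 mm; it covers all behind). It bars the way from straight above: the sticks are reached from the front with the tool leaning back to the robot; about 28 degrees from vertical is square to the floor.
- bed_load (a point): Place of the dowel's centre where it can be laid down into the V rests from above (press x = -36, y = 0, z = 52 mm; axes as the press), clear of the lever, which crosses the bed at x = 43 to 61 mm. From here the dowel has to be slid along +x under the raised lever (10 mm of clearance under the pin) until it meets the stop, its centre then 43 to 60 mm farther.
- sanding_block: Light brown sanding block, 68 x 115 x 31 mm, on the bench between bin and press; leave alone. Origin: middle of its underside.

How it is judged:
By the outcome, as a careful person would: the job done as asked, in the order asked, and still so for the second after the job is handed in, with the robot touching nothing.
It also fails if it takes over 67 s, if anything falls off the work surface, if the arm or the gripper's body presses on something with over 40 N, if the wrist force passes 120 N, or if a joint passes its speed limit or range.

## Working session

There is one attempt and no reset: what is moved stays moved. The work goes in short steps, Python scripts to look and compute and a tool call to move; the robot and the scene stay as the last step left them, time stands still between calls to the robot, and variables do not carry over. Pictures are saved under pics/ and viewed, at most 10 in all, crops included, and the job is handed in when it is done.

Besides the shell and the picture viewer there is one more tool, called after "Request:" as name(argument=value, ...) on one line, values as JSON. apply_moves: Moves the arm, as the interface text tells. Its arguments: {"type":"object","properties":{"commands":{"type":"array"},"grip":{"type":"number"}},"required":["commands"]}

```bash
mkdir -p pics; cat > h.py <<'E'
import numpy as np,cv2
from scipy.spatial.transform import Rotation as R
from station import status,vision,workorder,nets
def cal(n):
    c=vision.get_calibration(n);K=np.array([[c['fx'],0,c['cx']],[0,c['fy'],c['cy']],[0,0,1]]);return K,np.array(c['D'],float),np.array(c['world_from_camera'])
def ray(n,uv):
    K,D,T=cal(n);p=cv2.undistortPoints(np.array([[uv]],float),K,D)[0,0]
    d=T[:3,:3]@np.array([p[0],p[1],1]);return T[:3,3],d/np.linalg.norm(d)
def atz(n,uv,z):
    o,d=ray(n,uv);return o+d*(z-o[2])/d[2]
def tri(us,ut):
    A=[];b=[];
    for n,u in(('side',us),('top',ut)):
        o,d=ray(n,u);P=np.eye(3)-np.outer(d,d);A.append(P);b.append(P@o)
    x=np.linalg.lstsq(np.vstack(A),np.hstack(b),rcond=None)[0]
    return x,[np.linalg.norm(a@x-c)*1000 for a,c in zip(A,b)]
def proj(n,X):
    K,D,T=cal(n);Ti=np.linalg.inv(T);r=cv2.Rodrigues(Ti[:3,:3])[0]
    return cv2.projectPoints(np.atleast_2d(X).astype(float),r,Ti[:3,3],K,D)[0][:,0]
def snap(n,f):
    im=vision.grab_frame(n);cv2.imwrite('pics/'+f,im[:,:,::-1]);return im
def st():
    s=status.read_state();w=np.array(s['ee_rot']);return np.array(s['tool_pos']),R.from_quat(w[[1,2,3,0]]),s
def plan(pos,Rt=None):
    p,r,s=st();Rt=Rt or r
    print('shift/20cm',np.round(r.inv().apply(np.array(pos)-p)/.2,3),'turn/30deg',np.round((r.inv()*Rt).as_rotvec()/np.radians(30),3))
E
python3 - <<'E'
from h import *
snap('side','s0.png');snap('top','t0.png')
np.set_printoptions(precision=4,suppress=True)
for n in('side','top'):
    print(n,cal(n)[2])
for t in ['dowel_mid','bin_lip','shelf_edge','stop_face','paddle_top','bed_load','press','stock_bin','dowel']:
    r={}
    for n in('side','top'):
        q=nets.pinpoint(n,t);r[n]=q[0]['uv'] if q else None
        print(t,n,[(np.round(a['uv']),round(a['confidence'],2)) for a in q[:3]])
    if r['side'] is not None and r['top'] is not None: print('   ',*tri(r['side'],r['top']))
print(status.read_state())
E
```

```text
side [[ 0.9145 -0.2539  0.3151  0.0782]
 [-0.4041 -0.532   0.7441 -1.1172]
 [-0.0213 -0.8078 -0.5891  0.9879]
 [ 0.      0.      0.      1.    ]]
top [[-0.0499 -0.97    0.2381  0.2128]
 [-0.9987  0.05   -0.0055 -0.0792]
 [-0.0066 -0.2381 -0.9712  1.4246]
 [ 0.      0.      0.      1.    ]]
dowel_mid side [(array([287., 194.]), 0.8), (array([288., 195.]), 0.66)]
dowel_mid top [(array([197., 229.]), 0.8)]
    [0.5745 0.2169 0.0638] [np.float64(3.4299011522441836), np.float64(3.4299011522438008)]
bin_lip side [(array([271., 208.]), 0.6)]
bin_lip top [(array([203., 255.]), 0.85), (array([263., 312.]), 0.54)]
    [0.5192 0.2088 0.036 ] [np.float64(1.7225265499847298), np.float64(1.72252654998552)]
shelf_edge side [(array([279., 135.]), 0.84), (array([339., 311.]), 0.48)]
shelf_edge top [(array([180., 213.]), 0.94)]
    [0.5583 0.2107 0.2554] [np.float64(4.681639268724035), np.float64(4.681639268723823)]
stop_face side [(array([367., 290.]), 0.58)]
stop_face top [(array([377., 216.]), 0.75)]
    [ 0.5965 -0.208   0.0369] [np.float64(1.9126100281676208), np.float64(1.9126100281674334)]
padd
[... 923 characters left out ...]
de [(array([289., 196.]), 0.7)]
dowel top [(array([204., 230.]), 0.97)]
    [0.5718 0.1999 0.0647] [np.float64(2.138755886599842), np.float64(2.1387558866001353)]
{'clock': 1.0, 'qpos': array([-1.2116,  0.4345,  0.025 ,  1.5732, -0.0116,  1.134 , -0.0751]), 'joint_velocities': array([ 0.0011,  0.0011, -0.0004,  0.    , -0.0021, -0.0013, -0.0004]), 'joint_torque': array([  0.0001, -66.7678,   0.9844, -31.4806,  -0.0606,   0.0327,
         0.    ]), 'tool_pos': array([0.2785, 0.5595, 0.195 ]), 'ee_rot': array([0.    , 0.2289, 0.9734, 0.    ]), 'force': array([-0.59  , -0.2482,  0.4238]), 'wrist_torque': array([ 0.0143, -0.0293, -0.046 ]), 'gripper_force': 0.0, 'finger_gap': 1.0011386601267167}
```

View pics/s0.png

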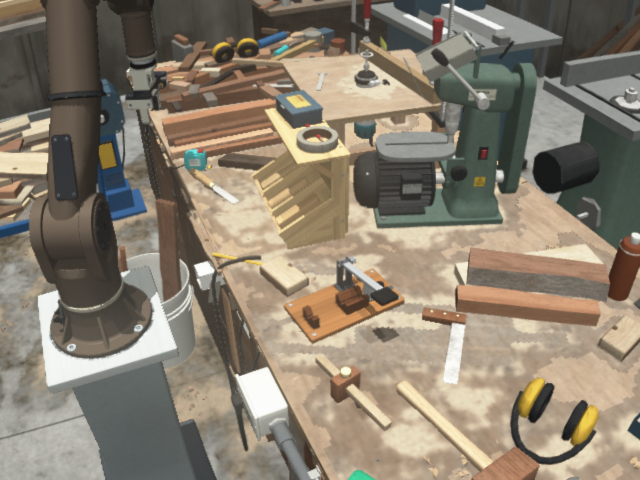

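View pics/t0.png

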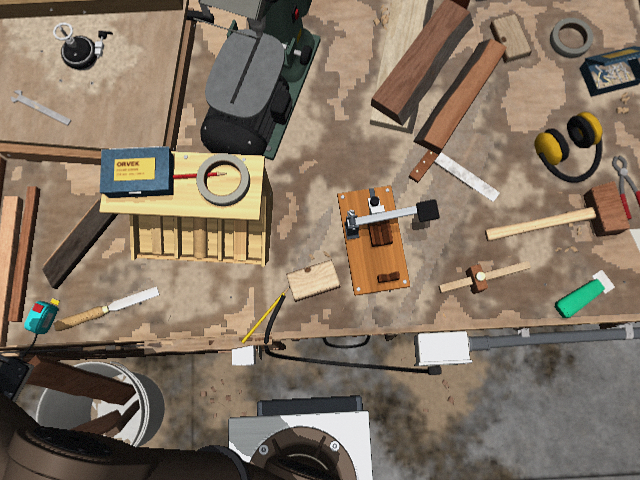

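The side view shows the bin at about (300,180) and the press at about (345,305). In the top view the bin front runs along row ~255, a round stick lies in the middle compartment near (200,240), and the press is at (375,240) with its paddle at (428,210). I'll enlarge both.

```bash
python3 - <<'E'
import cv2,numpy as np
t=cv2.imread('pics/t0.png');s=cv2.imread('pics/s0.png')
a=cv2.resize(t[200:275,90:280],(780,308),interpolation=cv2.INTER_CUBIC)
b=cv2.resize(t[180:300,330:445],(287,300),interpolation=cv2.INTER_CUBIC)
b=cv2.resize(t[180:300,330:445],None,fx=2.4,fy=2.4,interpolation=cv2.INTER_CUBIC)
c=cv2.resize(s[135:250,245:355],None,fx=2.4,fy=2.4,interpolation=cv2.INTER_CUBIC)
d=cv2.resize(s[250:345,280:410],None,fx=1.8,fy=1.8,interpolation=cv2.INTER_CUBIC)
M=np.zeros((600,800,3),np.uint8);M[:308,:780]=a;
for x,i in((0,b),(280,c),(550,d)): 
    i=i[:290,:min(i.shape[1],800-x)];M[309:309+i.shape[0],x:x+i.shape[1]]=i
cv2.imwrite('pics/c0.png',M)
E
```

```text
(no output)
```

View pics/c0.png

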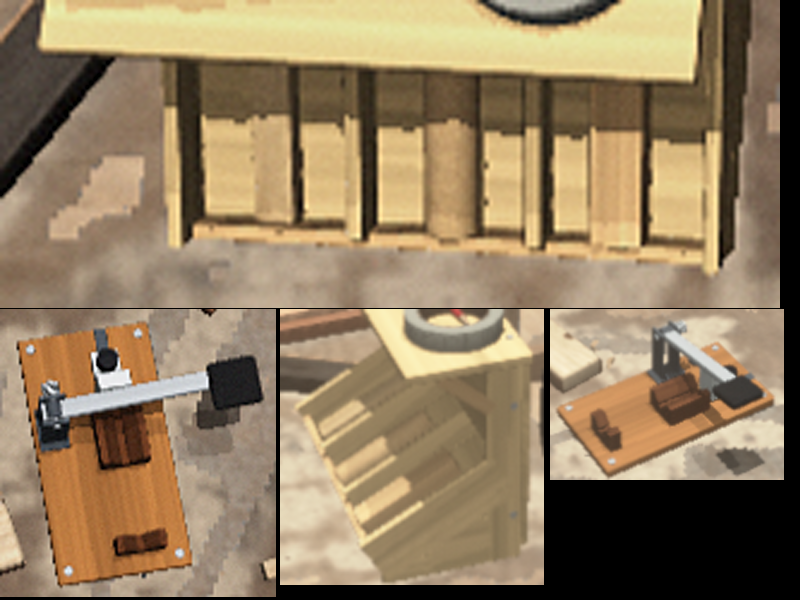

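```bash
cat > fit.py <<'E'
from h import *
from scipy.optimize import least_squares
np.set_printoptions(precision=4,suppress=True)
def W(p,X):
    return R.from_euler('z',p[2]).apply(X)+np.array([p[0],p[1],0])
# press
ob=[('top',(337.5,192.1),(.15,.085,.015)),('top',(391.7,184.6),(.15,-.05,.015)),('top',(409.6,285.8),(-.105,-.05,.015)),('top',(355,295),(-.105,.085,.015)),
('side',(283.9,305),(-.105,.085,.015)),('side',(314.4,342.2),(-.105,-.05,.015)),('side',(404.4,303.3),(.15,-.05,.015)),
('side',(384,295),(.044,-.103,.123)),('top',(424,213),(.044,-.103,.123)),('side',(328,302),(-.036,0,.052)),('top',(385,258),(-.036,0,.052))]
f=lambda p:np.ravel([proj(n,W(p,X))[0]-u for n,u,X in ob])
r=least_squares(f,[.53,-.21,.1],loss='soft_l1');print('press',r.x,'\n',f(r.x).reshape(-1,2).round(1))
P=r.x
for n,u in(('side',(367,290)),('top',(377,216))):
    q=least_squares(lambda s:proj(n,W(P,(.07+s[0],0,.052)))[0]-u,[.0]);print('stop',n,q.x,q.fun)
c=lambda x,y:np.array((90+x/4.105,200+y/4.105))
s=[atz('top',c(42,54),.25),atz('top',c(696,82),.25)]
print('shelf',s,'yaw',np.arctan2(s[0][0]-s[1][0],-(s[0][1]-s[1][1])))
# lip top outer edge ends
s=[atz('top',c(195,226),.047),atz('top',c(700,258),.047)];print('lip',s,'yaw',np.arctan2(s[0][0]-s[1][0],-(s[0][1]-s[1][1])))
ob2=[('top',c(177,245),0,.157),('top',c(712,270),0,-.157)]
for u in(c(177,245),c(712,270)): print('wallfoot',atz('top',u,.045))
# dowel axis points: lower visible end near lip top and at shelf
for u,z in((c(452,225),.065),(c(449,80),.10),(c(451,150),.08)): print('dowel surf',atz('top',u,z))
E
python3 fit.py
```

```text
press [ 0.5255 -0.2173  0.1029] 
 [[ 0.1  0.5]
 [ 0.1 -0.1]
 [ 1.4  0.4]
 [-0.5 -0.1]
 [-0.8 -1.9]
 [-2.7 -2.6]
 [ 1.2 -5.1]
 [ 0.3 -1.6]
 [ 4.2 -3. ]
 [-1.   0.7]
 [ 1.4 -0.2]]
stop side [-0.0019] [-1.4449 -3.4444]
stop top [-0.0031] [ 1.7646 -0.3196]
shelf [array([0.5719, 0.3729, 0.25  ]), array([0.5408, 0.0496, 0.25  ])] yaw 3.0455686709397933
lip [array([0.5271, 0.3595, 0.047 ]), array([0.4938, 0.072 , 0.047 ])] yaw 3.0261586214119367
wallfoot [0.517  0.3701 0.045 ]
wallfoot [0.4869 0.0656 0.045 ]
dowel surf [0.5162 0.209  0.065 ]
dowel surf [0.5909 0.2033 0.1   ]
dowel surf [0.5558 0.2064 0.08  ]
```

```bash
cat >> h.py <<'E'
np.set_printoptions(precision=4,suppress=True)
def frame(yaw,tilt):
    c,s=np.cos(tilt),np.sin(tilt)
    return R.from_euler('z',yaw)*R.from_matrix(np.array([[-c,0,-s],[0,1,0],[s,0,-c]]).T)
BY=-.097;BR=frame(BY,np.radians(28))
MID=np.array([.575,.2045,.073])
SL=R.from_euler('z',BY).apply([np.cos(np.radians(28)),0,np.sin(np.radians(28))])
PP=np.array([.5255,-.2173,.1029]);PR=frame(PP[2],0)
def pw(x,y,z): return R.from_euler('z',PP[2]).apply([x,y,z])+[PP[0],PP[1],0]
def chain(wps,start=None):
    p,r,_=st()
    if start: p,r=start
    for q,Q in wps:
        q=np.array(q);print(np.round(r.inv().apply(q-p)/.2,3),np.round((r.inv()*Q).as_rotvec()/np.radians(30),3),'->',q);p,r=q,Q
E
python3 - <<'E'
from h import *
from scipy.spatial.transform import Slerp
p,r,_=st()
S=Slerp([0,1],R.concatenate([r,BR]))
T=MID-.02*SL+.0105*BR.apply([0,0,1])
pre=T-.12*BR.apply([0,0,1])
print(pre,T)
chain([([.30,.40,.22],S(.5)),([.38,.27,.22],BR),(pre,BR),(T,BR)])
E
```

```text
[0.5063 0.2112 0.1603] [0.5623 0.2057 0.0543]
[-0.452 -0.666 -0.125] [-0.085 -0.461 -0.342] -> [0.3  0.4  0.22]
[-0.55  -0.514  0.125] [-0.085 -0.461 -0.342] -> [0.38 0.27 0.22]
[-0.44  -0.232  0.572] [0. 0. 0.] -> [0.5063 0.2112 0.1603]
[0.  0.  0.6] [0. 0. 0.] -> [0.5623 0.2057 0.0543]
```

Request:
apply_moves(commands=[[[-0.45,-0.67,-0.125],[-0.085,-0.46,-0.34]],[[-0.45,-0.67,-0.125],[-0.085,-0.46,-0.34]],[[-0.45,-0.67,-0.125],[-0.085,-0.46,-0.34]],[[-0.45,-0.67,-0.125],[-0.085,-0.46,-0.34]],[[-0.45,-0.67,-0.125],[-0.085,-0.46,-0.34]]], grip=0.47)

```text
clock: 1.42
tool_pos: [0.3, 0.3926, 0.2208]
ee_rot: [0.122, 0.141, 0.982, -0.007]
force: [0.1, -0.4, 0.1]
finger_gap: 0.69
gripper_force: 0.0
```

Request:
apply_moves(commands=[[[-0.55,-0.51,0.125],[-0.085,-0.46,-0.34]],[[-0.55,-0.51,0.125],[-0.085,-0.46,-0.34]],[[-0.55,-0.51,0.125],[-0.085,-0.46,-0.34]],[[-0.55,-0.51,0.125],[-0.085,-0.46,-0.34]],[[-0.55,-0.51,0.125],[-0.085,-0.46,-0.34]]])

```text
clock: 1.83
tool_pos: [0.3808, 0.2642, 0.2196]
ee_rot: [0.241, 0.05, 0.969, -0.013]
force: [0.2, -0.4, 0.3]
finger_gap: 0.475
gripper_force: 0.0
```

```bash
python3 - <<'E'
from h import *
p,r,s=st();print(s['clock'],p,s['qpos'],s['finger_gap'])
T=MID-.02*SL+.0105*BR.apply([0,0,1])
pre=T-.12*BR.apply([0,0,1])
chain([(pre,BR),(T,BR)])
E
```

```text
1.8333 [0.3808 0.2642 0.2196] [-1.2449 -0.0143  0.1156  2.2235  0.6232  0.8638 -0.0577] 0.47486846310911535
[-0.437 -0.198  0.567] [-0.009 -0.003 -0.009] -> [0.5063 0.2112 0.1603]
[0.  0.  0.6] [0. 0. 0.] -> [0.5623 0.2057 0.0543]
```

Request:
apply_moves(commands=[[[-0.437,-0.198,0.567],[-0.009,0,-0.009]],[[-0.437,-0.198,0.567],[-0.009,0,-0.009]],[[-0.437,-0.198,0.567],[-0.009,0,-0.009]],[[-0.437,-0.198,0.567],[-0.009,0,-0.009]],[[-0.437,-0.198,0.567],[-0.009,0,-0.009]]])

```text
clock: 2.25
tool_pos: [0.5085, 0.2146, 0.1595]
ee_rot: [0.241, 0.048, 0.969, -0.012]
force: [0.6, -0.1, 0.9]
finger_gap: 0.468
gripper_force: 0.0
```

```bash
python3 - <<'E'
from h import *
p,r,s=st();print(s['clock'],p,s['qpos'],s['force'])
t=snap('top','t1.png');q=snap('side','s1.png')
pts={'tcp':p,'mid':MID,'lo':MID-.0625*SL,'hi':MID+.0625*SL}
for n,im in(('top',t),('side',q)):
    im=im[:,:,::-1].copy()
    for k,X in pts.items():
        u=proj(n,X)[0];print(n,k,u)
    x0,y0=np.array(proj(n,MID)[0]-[60,55],int)
    c=cv2.resize(im[y0:y0+90,x0:x0+120],None,fx=5,fy=5,interpolation=cv2.INTER_CUBIC)
    for k,X in pts.items(): cv2.circle(c,tuple(int(v) for v in (proj(n,X)[0]-[x0,y0])*5+2),4,(0,0,255) if k!='tcp' else (255,0,0),1)
    globals()[n]=c
M=np.hstack([top,side]);cv2.imwrite('pics/c1.png',cv2.resize(M,(800,300)))
E
```

```text
2.25 [0.5085 0.2146 0.1595] [-1.0226  0.1654  0.2978  2.2187  0.6536  0.5186  0.2013] [ 0.5511 -0.06    0.9284]
top tcp [188.2322 249.3121]
top mid [201.3325 229.2008]
top lo [201.6818 255.0932]
top hi [200.9772 202.732 ]
side tcp [264.6334 169.6913]
side mid [290.2391 192.6024]
side lo [271.8068 205.1184]
side hi [308.7704 180.0458]
```

View pics/c1.png

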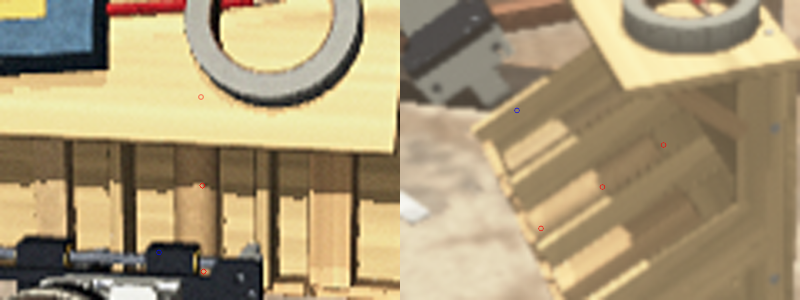

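```bash
python3 - <<'E'
from h import *
p,r,s=st()
pts=[p+r.apply([0,dy,dz]) for dy in(-.0215,.0215) for dz in (0,-.04)]
o=[]
for n,f in(('top','t1.png'),('side','s1.png')):
    im=cv2.imread('pics/'+f);x0,y0=np.array(proj(n,p)[0]-[40,45],int)
    c=cv2.resize(im[y0:y0+90,x0:x0+80],None,fx=5,fy=5,interpolation=cv2.INTER_CUBIC)
    for X in pts: cv2.circle(c,tuple(int(v) for v in (proj(n,X)[0]-[x0,y0])*5+2),3,(0,0,255),1)
    o.append(c)
cv2.imwrite('pics/c2.png',np.hstack(o))
E
```

```text
(no output)
```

View pics/c2.png

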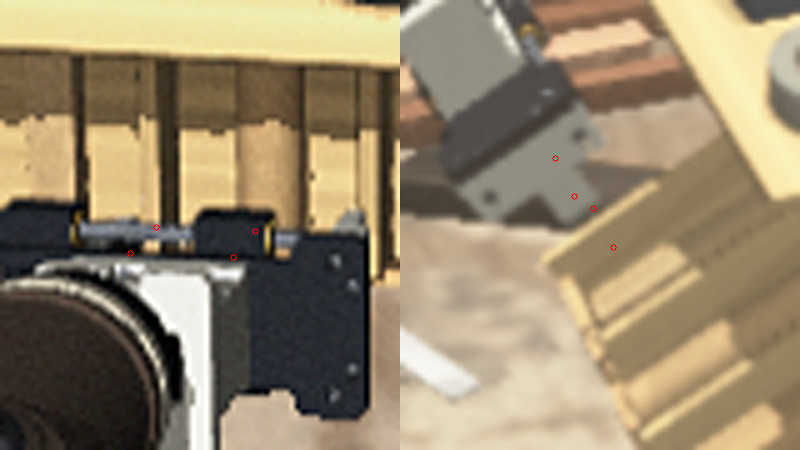

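The top picture shows the jaws left of the dowel, as height parallax would give. The side picture shows fingertips at about (300,174), some 7 px short of the computed tips. I'll compare this with the first picture.

```bash
python3 - <<'E'
from h import *
p,r,s=st();print(s['clock'],p,s['finger_gap'])
q=vision.grab_frame('side');t=vision.grab_frame('top');o=[]
cv2.imwrite('pics/s2.png',q[:,:,::-1])
import numpy as np
w=np.array([0,.2289,.9734,0]);r0=R.from_quat(w[[1,2,3,0]])
for im,pp,rr,g in((q[:,:,::-1],p,r,.0215),(cv2.imread('pics/s0.png'),np.array([.2785,.5595,.195]),r0,.046)):
    x0,y0=np.array(proj('side',pp)[0]-[40,50],int)
    c=cv2.resize(im[y0:y0+80,x0:x0+80],None,fx=5,fy=5,interpolation=cv2.INTER_CUBIC)
    for dy in(-g,g):
        for dz in(0,-.019,-.066):
            X=pp+rr.apply([0,dy,dz]);cv2.circle(c,tuple(int(v) for v in (proj('side',X)[0]-[x0,y0])*5+2),3,(0,0,255) if dy<0 else (0,255,0),1)
    o.append(c)
cv2.imwrite('pics/c3.png',np.hstack(o))
E
```

```text
2.35 [0.5058 0.2175 0.1604] 0.4669318441958639
```

View pics/c3.png

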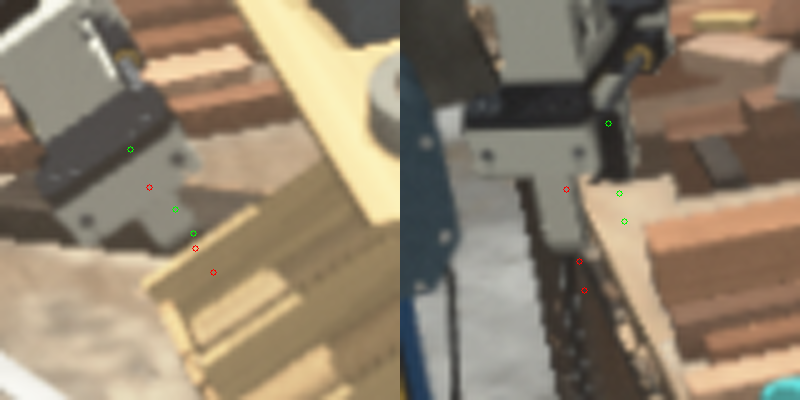

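The visible finger seems to end at the grasp-point level in both pictures, so I'll go down in steps and watch the force to find the floor.

```bash
sed -i 's/^MID=.*/MID=np.array([.575,.207,.073])/' h.py; python3 - <<'E'
from h import *
p,r,s=st();print(p)
T=MID-.02*SL+.0105*BR.apply([0,0,1])
z=BR.apply([0,0,1])
chain([(T-.06*z,BR),(T-.012*z,BR),(T,BR)])
E
```

```text
[0.5048 0.2191 0.161 ]
[-0.007 -0.028  0.307] [ 0.011 -0.003  0.007] -> [0.5343 0.211  0.1073]
[-0.    0.    0.24] [0. 0. 0.] -> [0.5567 0.2088 0.0649]
[ 0.   -0.    0.06] [0. 0. 0.] -> [0.5623 0.2082 0.0543]
```

Request:
apply_moves(commands=[[[-0.005,-0.028,0.15],[0.01,0,0.007]],[[-0.007,-0.028,0.307],[0.01,0,0.007]],[[-0.007,-0.028,0.307],[0.01,0,0.007]],[[-0.007,-0.028,0.307],[0.01,0,0.007]],[[-0.007,-0.028,0.307],[0.01,0,0.007]]])

```text
clock: 2.87
tool_pos: [0.5341, 0.2109, 0.108]
ee_rot: [0.241, 0.047, 0.969, -0.012]
force: [0.3, -0.1, 0.5]
finger_gap: 0.469
gripper_force: 0.0
```

Request:
apply_moves(commands=[[[0,0,0.06],[0,0,0]],[[0,0,0.12],[0,0,0]],[[0,0,0.18],[0,0,0]],[[0,0,0.24],[0,0,0]],[[0,0,0.24],[0,0,0]]])

```text
clock: 3.28
tool_pos: [0.5571, 0.2087, 0.0651]
ee_rot: [0.241, 0.047, 0.969, -0.011]
force: [-0.7, -0.3, 1.6]
finger_gap: 0.467
gripper_force: 0.0
```

```bash
python3 - <<'E'
from h import *
vision.grab_frame('side')
p,r,s=st();print(p,s['force'],s['gripper_force'])
T=MID-.02*SL+.0105*BR.apply([0,0,1])
chain([(T,BR)])
q=snap('side','s4.png');t=snap('top','t4.png');o=[]
for n,im in(('side',q),('top',t)):
    im=im[:,:,::-1];x0,y0=np.array(proj(n,p)[0]-[40,50],int)
    c=cv2.resize(im[y0:y0+80,x0:x0+80],None,fx=5,fy=5,interpolation=cv2.INTER_CUBIC)
    u=(proj(n,p)[0]-[x0,y0])*5+2;cv2.circle(c,tuple(int(v) for v in u),3,(0,0,255),1);o.append(c)
cv2.imwrite('pics/c4.png',np.hstack(o))
E
```

```text
[0.5569 0.2085 0.0656] [-0.498   0.6084  0.3992] 0.0
[0.003 0.001 0.062] [ 0.    -0.002 -0.   ] -> [0.5623 0.2082 0.0543]
```

View pics/c4.png

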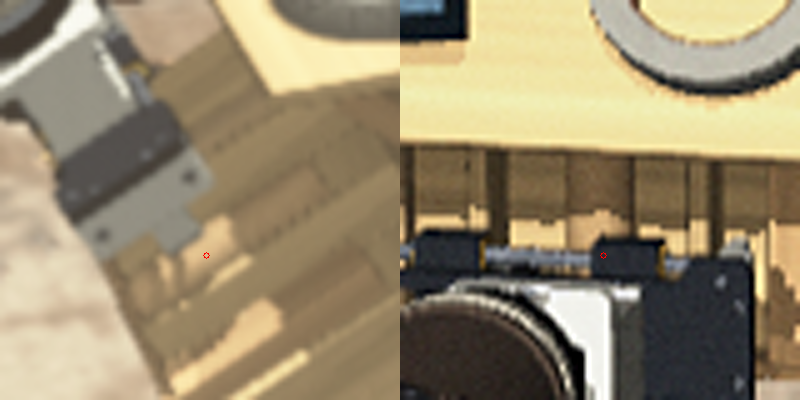

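Now the near finger ends at about (180,250) in the crop, over the middle compartment and next to the dowel, with no contact. I'll go lower.

Request:
apply_moves(commands=[[[0,0,0.02],[0,0,0]],[[0,0,0.04],[0,0,0]],[[0.003,0,0.06],[0,0,0]],[[0.003,0,0.06],[0,0,0]],[[0.003,0,0.06],[0,0,0]]])

```text
clock: 3.85
tool_pos: [0.562, 0.2069, 0.0535]
ee_rot: [0.241, 0.047, 0.969, -0.012]
force: [-0.7, -0.6, -0.8]
finger_gap: 0.47
gripper_force: 0.0
```

Request:
apply_moves(commands=[[[0,0,0],[0,0,0]],[[0,0,0],[0,0,0]],[[0,0,0],[0,0,0]],[[0,0,0],[0,0,0]],[[0,0,0],[0,0,0]]], grip=0.3)

```text
clock: 4.27
tool_pos: [0.5621, 0.2071, 0.0538]
ee_rot: [0.241, 0.047, 0.969, -0.012]
force: [0.7, -0.0, -0.0]
finger_gap: 0.302
gripper_force: 0.0
```

Request:
apply_moves(commands=[[[0,0,0],[0,0,0]],[[0,0,0],[0,0,0]],[[0,0,0],[0,0,0]],[[0,0,0.02],[0,0,0]],[[0,0,0.025],[0,0,0]]], grip=0.47)

```text
clock: 4.68
tool_pos: [0.5646, 0.207, 0.049]
ee_rot: [0.241, 0.047, 0.969, -0.012]
force: [-0.2, -0.9, 0.2]
finger_gap: 0.471
gripper_force: 0.0
```

Request:
apply_moves(commands=[[[0,0,0.01],[0,0,0]],[[0,0,0.02],[0,0,0]],[[0,0,0.025],[0,0,0]],[[0,0,0.025],[0,0,0]]])

```text
clock: 5.02
tool_pos: [0.5668, 0.2065, 0.0446]
ee_rot: [0.241, 0.047, 0.969, -0.012]
force: [-0.3, -0.3, 0.1]
finger_gap: 0.469
gripper_force: 0.0
```

Request:
apply_moves(commands=[[[0,0,0.01],[0,0,0]],[[0,0,0.02],[0,0,0]],[[0,0,0.025],[0,0,0]],[[0,0,0.025],[0,0,0]]])

```text
clock: 5.35
tool_pos: [0.5691, 0.2064, 0.0403]
ee_rot: [0.241, 0.047, 0.969, -0.012]
force: [-0.1, 0.3, 0.2]
finger_gap: 0.468
gripper_force: 0.0
```

Request:
apply_moves(commands=[[[0,0,0],[0,0,0]],[[0,0,0],[0,0,0]],[[0,0,0],[0,0,0]],[[0,0,0],[0,0,0]],[[0,0,0],[0,0,0]]], grip=0.15)

```text
clock: 5.77
tool_pos: [0.5691, 0.2073, 0.0407]
ee_rot: [0.241, 0.047, 0.969, -0.011]
force: [-1.5, 2.3, 2.7]
finger_gap: 0.305
gripper_force: 29.5
```

Request:
apply_moves(commands=[[[0,0,0],[0,0,0]],[[0,0,0],[0,0,0]],[[0,0,0],[0,0,0]],[[0,0,0.02],[0,0,0]],[[0,0,0.03],[0,0,0]]], grip=0.47)

```text
clock: 6.18
tool_pos: [0.572, 0.2056, 0.035]
ee_rot: [0.241, 0.048, 0.969, -0.012]
force: [0.4, -0.1, 0.7]
finger_gap: 0.47
gripper_force: 0.0
```

Request:
apply_moves(commands=[[[0,0,0.01],[0,0,0]],[[0,0,0.02],[0,0,0]],[[0,0,0.03],[0,0,0]],[[0,0,0.03],[0,0,0]]])

```text
clock: 6.52
tool_pos: [0.5747, 0.2056, 0.0296]
ee_rot: [0.241, 0.047, 0.969, -0.012]
force: [-0.1, -0.4, 0.3]
finger_gap: 0.471
gripper_force: 0.0
```

Request:
apply_moves(commands=[[[0,0,0],[0,0,0]],[[0,0,0],[0,0,0]],[[0,0,0],[0,0,0]],[[0,0,0],[0,0,0]],[[0,0,0],[0,0,0]]], grip=0.15)

```text
clock: 6.93
tool_pos: [0.5746, 0.2059, 0.03]
ee_rot: [0.241, 0.047, 0.969, -0.012]
force: [0.6, 0.4, -0.6]
finger_gap: 0.33
gripper_force: 30.0
```

Request:
apply_moves(commands=[[[0,0,-0.03],[0,0,0]],[[0,0,-0.1],[0,0,0]],[[0,0,-0.18],[0,0,0]],[[0,0,-0.26],[0,0,0]],[[0,0,-0.34],[0,0,0]]])

```text
clock: 7.35
tool_pos: [0.5423, 0.2088, 0.091]
ee_rot: [0.241, 0.047, 0.969, -0.012]
force: [0.5, 0.6, -0.3]
finger_gap: 0.33
gripper_force: 30.0
```

Request:
apply_moves(commands=[[[0.1,0,-0.15],[0,0,0]],[[0.3,0,-0.2],[0,0,0]],[[0.5,0,-0.3],[0,0,0]],[[0.6,0,-0.4],[0,0,0]],[[0.6,0,-0.4],[0,0,0]]])

```text
clock: 7.77
tool_pos: [0.3955, 0.2233, 0.1048]
ee_rot: [0.24, 0.045, 0.97, -0.012]
force: [0.1, -0.6, 0.2]
finger_gap: 0.328
gripper_force: 30.0
```

```bash
python3 - <<'E'
from h import *
vision.grab_frame('side')
p,r,s=st();print(s['clock'],p,s['force'],s['gripper_force'],s['finger_gap'])
q=snap('side','s5.png');t=snap('top','t5.png');o=[];u={}
for n in('side','top'):
    a=nets.pinpoint(n,'dowel_mid');print(n,[(x['uv'],x['confidence']) for x in a[:2]]);u[n]=a[0]['uv']
X,e=tri(u['side'],u['top']);print(X,e,'in tool',r.inv().apply(X-p))
for n,im in(('side',q),('top',t)):
    im=im[:,:,::-1];x0,y0=np.array(proj(n,p)[0]-[40,50],int)
    c=cv2.resize(im[y0:y0+80,x0:x0+80],None,fx=5,fy=5,interpolation=cv2.INTER_CUBIC)
    for Y,k in((p,(0,0,255)),(X,(0,255,0))):
        w=(proj(n,Y)[0]-[x0,y0])*5+2;cv2.circle(c,tuple(int(v) for v in w),3,k,1)
    o.append(c)
cv2.imwrite('pics/c5.png',np.hstack(o))
E
```

```text
7.8167 [0.3978 0.2239 0.1051] [-0.1341 -0.1208 -0.6261] 30.000017881393433 0.32973280387876575
side [([222.6, 180.9], 0.73)]
top [([183.7, 300.9], 0.7), ([203.2, 259.5], 0.61)]
[0.3958 0.2265 0.1492] [np.float64(3.10745912906674), np.float64(3.1074591290662017)] in tool [-0.0187  0.0024 -0.04  ]
```

View pics/c5.png

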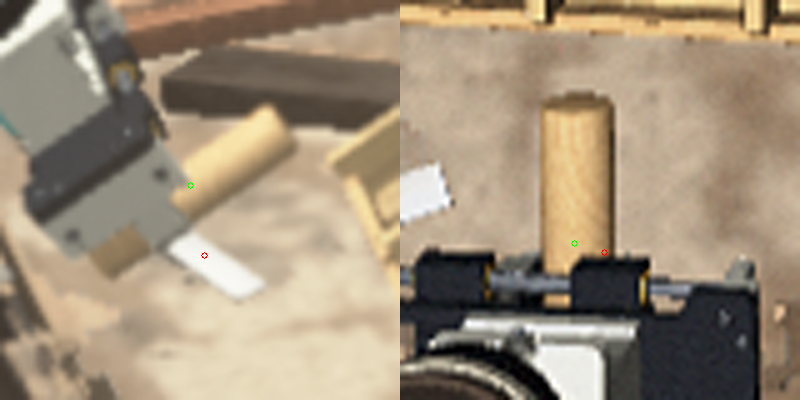

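The dowel is held about 19 mm behind its middle, on its axis, and sits 40 mm behind the reported TCP, so the reported TCP is about 30 mm too far along the fingers. I'll use the dowel's measured place in the tool to place it.

```bash
cat >> h.py <<'E'
MT=np.array([-.0185,.0015,-.039])
def place(x,y,z): return pw(x,y,z)-PR.apply(MT)
E
python3 - <<'E'
from h import *
from scipy.spatial.transform import Slerp
p,r,_=st();print(p)
S=Slerp([0,1],R.concatenate([r,PR]))
chain([([.385,.09,.19],S(.5)),([.42,-.07,.17],PR),(place(-.036,0,.115),PR)])
E
```

```text
[0.4011 0.2229 0.1048]
[-0.187 -0.669 -0.383] [-0.047  0.464 -0.189] -> [0.385 0.09  0.19 ]
[-0.142 -0.799  0.149] [-0.047  0.464 -0.189] -> [ 0.42 -0.07  0.17]
[-0.177 -0.794  0.47 ] [0. 0. 0.] -> [ 0.4714 -0.2244  0.076 ]
```

Request:
apply_moves(commands=[[[-0.187,-0.67,-0.38],[-0.047,0.464,-0.19]],[[-0.187,-0.67,-0.38],[-0.047,0.464,-0.19]],[[-0.187,-0.67,-0.38],[-0.047,0.464,-0.19]],[[-0.187,-0.67,-0.38],[-0.047,0.464,-0.19]],[[-0.187,-0.67,-0.38],[-0.047,0.464,-0.19]]])

```text
clock: 8.43
tool_pos: [0.3981, 0.1441, 0.1452]
ee_rot: [0.145, 0.013, 0.989, -0.021]
force: [-0.3, 0.1, -0.5]
finger_gap: 0.329
gripper_force: 30.0
```

Request:
apply_moves(commands=[[[-0.14,-0.8,0.15],[-0.047,0.464,-0.19]],[[-0.14,-0.8,0.15],[-0.047,0.464,-0.19]],[[-0.14,-0.8,0.15],[-0.047,0.464,-0.19]],[[-0.14,-0.8,0.15],[-0.047,0.464,-0.19]],[[-0.14,-0.8,0.15],[-0.047,0.464,-0.19]]])

```text
clock: 8.85
tool_pos: [0.4219, 0.0232, 0.1335]
ee_rot: [0.025, -0.036, 0.999, -0.014]
force: [1.8, 2.1, -1.4]
finger_gap: 0.329
gripper_force: 30.0
```

Request:
apply_moves(commands=[[[-0.1,-0.4,0.1],[0,0,0]],[[-0.177,-0.79,0.2],[0,0,0]],[[-0.177,-0.79,0.35],[0,0,0]],[[-0.177,-0.79,0.43],[0,0,0]],[[-0.177,-0.79,0.43],[0,0,0]]])

```text
clock: 9.27
tool_pos: [0.4706, -0.1401, 0.0519]
ee_rot: [0.025, -0.032, 0.999, -0.016]
force: [-0.5, 1.6, -0.0]
finger_gap: 0.33
gripper_force: 30.0
```

```bash
python3 - <<'E'
from h import *
vision.grab_frame('side')
vision.grab_frame('side')
p,r,s=st();print(s['clock'],p,s['force'],s['gripper_force'],s['finger_gap'])
q=snap('side','s6.png');t=snap('top','t6.png');o=[];u={}
for n in('side','top'):
    a=nets.pinpoint(n,'dowel_mid');print(n,[(x['uv'],x['confidence']) for x in a[:2]]);u[n]=a[0]['uv']
X,e=tri(u['side'],u['top']);print(X,e,'in tool',r.inv().apply(X-p),'press',R.from_euler('z',-PP[2]).apply(X-[PP[0],PP[1],0]))
chain([(place(-.036,0,.115),PR),(place(-.036,0,.052),PR)])
for n,im in(('side',q),('top',t)):
    im=im[:,:,::-1];x0,y0=np.array(proj(n,X)[0]-[40,45],int)
    c=cv2.resize(im[y0:y0+100,x0:x0+100],None,fx=4,fy=4,interpolation=cv2.INTER_CUBIC)
    for Y,k in((p+r.apply(MT),(0,0,255)),(X,(0,255,0)),(pw(-.036,0,.052),(255,0,0)),(pw(.07,0,.052),(255,0,0)),(pw(-.086,0,.03),(255,0,0)),(pw(.044,-.103,.123),(255,0,0))):
        w=(proj(n,Y)[0]-[x0,y0])*4+2;cv2.circle(c,tuple(int(v) for v in w),3,k,1)
    o.append(c)
cv2.imwrite('pics/c6.png',np.hstack(o))
E
```

```text
9.3667 [ 0.4693 -0.1392  0.0517] [ 0.0606 -0.6886 -0.33  ] 29.9993035197258 0.32795474025685306
side [([310.1, 268.4], 0.77)]
top [([423.8, 209.7], 0.38)]
[ 0.4888 -0.2764  0.2281] [np.float64(60.64628957788526), np.float64(60.64628957788513)] in tool [-0.0187 -0.144  -0.171 ] press [-0.0426 -0.055   0.2281]
[ 0.023 -0.455 -0.095] [-0.061  0.094 -0.062] -> [ 0.4714 -0.2244  0.076 ]
[0.    0.    0.315] [0. 0. 0.] -> [ 0.4714 -0.2244  0.013 ]
```

View pics/c6.png

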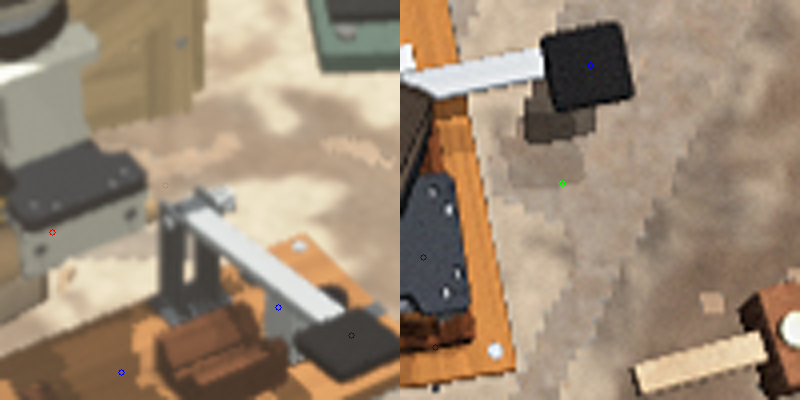

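Request:
apply_moves(commands=[[[0.05,0,-0.15],[0,0,0]],[[0.1,-0.1,-0.3],[-0.06,0.09,-0.06]],[[0.08,-0.3,-0.3],[-0.06,0.09,-0.06]],[[0.03,-0.455,-0.3],[-0.06,0.09,-0.06]],[[0.023,-0.455,-0.2],[-0.06,0.09,-0.06]]])

```text
clock: 9.98
tool_pos: [0.475, -0.2311, 0.1018]
ee_rot: [0.006, -0.049, 0.999, -0.004]
force: [1.9, -0.5, -0.3]
finger_gap: 0.33
gripper_force: 30.0
```

```bash
python3 - <<'E'
from h import *
for i in range(2): vision.grab_frame('side')
p,r,s=st();print(s['clock'],p,s['force'],s['gripper_force'],s['finger_gap'])
t=snap('top','t7.png');q=snap('side','s7.png');u={}
for n in('side','top'):
    a=nets.pinpoint(n,'dowel_mid');print(n,[(x['uv'],x['confidence']) for x in a[:2]],proj(n,p+r.apply(MT)));u[n]=a[0]['uv'] if a else None
if u['side'] and u['top']:
    X,e=tri(u['side'],u['top']);print(X,e,'in tool',r.inv().apply(X-p))
chain([(place(-.036,0,.082),PR),(place(-.036,0,.052),PR)])
o=[]
for n,im in(('side',q),('top',t)):
    im=im[:,:,::-1];x0,y0=np.array(proj(n,pw(-.036,0,.08))[0]-[45,50],int)
    c=cv2.resize(im[y0:y0+100,x0:x0+100],None,fx=4,fy=4,interpolation=cv2.INTER_CUBIC)
    for Y,k in((p+r.apply(MT),(0,0,255)),(p+r.apply(MT+[-.0625,0,0]),(0,0,255)),(p+r.apply(MT+[.0625,0,0]),(0,0,255)),(pw(-.036,0,.052),(255,0,0)),(pw(.07,0,.052),(255,0,0))):
        w=(proj(n,Y)[0]-[x0,y0])*4+2;cv2.circle(c,tuple(int(v) for v in w),3,k,1)
    o.append(c)
cv2.imwrite('pics/c7.png',np.hstack(o))
E
```

```text
10.0833 [ 0.4701 -0.224   0.0962] [-0.3654  1.0697 -0.5257] 29.99983012676239 0.3297100705103187
side [([326.0, 275.1], 0.64)] [[326.1388 274.7328]]
top [] [[389.6398 250.7275]]
[-0.004 -0.008  0.272] [-0.001  0.004  0.001] -> [ 0.4714 -0.2244  0.043 ]
[0.   0.   0.15] [0. 0. 0.] -> [ 0.4714 -0.2244  0.013 ]
```

View pics/c7.png

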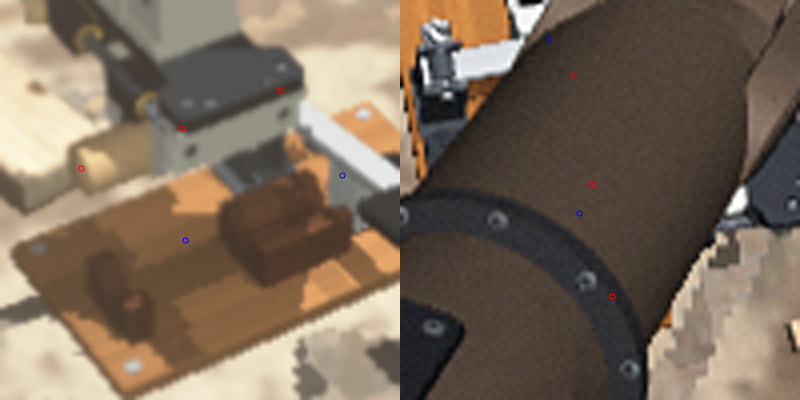

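The side picture shows the dowel's rear end and middle exactly where computed, level above the bed, so I'll lower it.

Request:
apply_moves(commands=[[[-0.004,-0.008,0.1],[0,0.004,0]],[[-0.004,-0.008,0.2],[0,0.004,0]],[[-0.004,-0.008,0.3],[0,0.004,0]],[[-0.004,-0.008,0.34],[0,0.004,0]],[[-0.004,-0.008,0.34],[0,0.004,0]]])

```text
clock: 10.7
tool_pos: [0.4703, -0.2245, 0.0277]
ee_rot: [-0.001, -0.051, 0.999, 0.0]
force: [-0.1, 0.0, -0.5]
finger_gap: 0.33
gripper_force: 30.0
```

Request:
apply_moves(commands=[[[0,0,0.01],[0,0,0]],[[0,0,0.03],[0,0,0]],[[0,0,0.04],[0,0,0]],[[0,0,0.05],[0,0,0]],[[0,0,0.05],[0,0,0]]])

```text
clock: 11.12
tool_pos: [0.4713, -0.2257, 0.0187]
ee_rot: [-0.0, -0.051, 0.999, -0.0]
force: [0.4, -0.6, -0.9]
finger_gap: 0.33
gripper_force: 30.0
```

Request:
apply_moves(commands=[[[0,0,0.005],[0,0,0]],[[0,0,0.01],[0,0,0]],[[0,0,0.015],[0,0,0]],[[0,0,0.015],[0,0,0]]])

```text
clock: 11.45
tool_pos: [0.4713, -0.2256, 0.0159]
ee_rot: [-0.0, -0.051, 0.999, -0.0]
force: [-2.5, 0.9, 5.4]
finger_gap: 0.33
gripper_force: 30.0
```

Request:
apply_moves(commands=[[[0,0,0.005],[0,0,0]],[[0,0,0.01],[0,0,0]],[[0,0,0.01],[0,0,0]]])

```text
clock: 11.7
tool_pos: [0.4714, -0.2252, 0.0148]
ee_rot: [0.0, -0.051, 0.999, 0.0]
force: [-5.3, 5.6, 20.3]
finger_gap: 0.328
gripper_force: 30.0
```

Request:
apply_moves(commands=[[[0,0,0.005],[0,0,0]],[[0,0,0.01],[0,0,0]],[[0,0,0.01],[0,0,0]]])

```text
clock: 11.95
tool_pos: [0.4713, -0.2244, 0.0129]
ee_rot: [0.0, -0.051, 0.999, 0.001]
force: [-4.9, 8.8, 22.9]
finger_gap: 0.328
gripper_force: 30.0
```

Request:
apply_moves(commands=[[[0,0,-0.01],[0,0,0]],[[0,0,-0.01],[0,0,0]],[[0,0,-0.01],[0,0,0]],[[0,0,-0.01],[0,0,0]],[[0,0,-0.01],[0,0,0]]], grip=0.6)

```text
clock: 12.37
tool_pos: [0.4711, -0.2259, 0.0134]
ee_rot: [-0.0, -0.051, 0.999, -0.0]
force: [0.4, -0.5, 0.6]
finger_gap: 0.593
gripper_force: 0.0
```

Request:
apply_moves(commands=[[[0,0,-0.1],[0,0,0]],[[0,0,-0.25],[0,0,0]],[[0.02,0,-0.3],[0,0,0]],[[0.15,0,-0.3],[0,0,0]],[[0.31,0,-0.3],[0,0,0]]])

```text
clock: 12.78
tool_pos: [0.4113, -0.2322, 0.0742]
ee_rot: [0.001, -0.052, 0.999, -0.001]
force: [0.2, -1.1, -0.4]
finger_gap: 0.597
gripper_force: 0.0
```

Request:
apply_moves(commands=[[[0,0,0],[0,0,0]],[[0,0,0],[0,0,0]],[[0,0,0],[0,0,0]],[[0,0,0],[0,0,0]],[[0,0,0],[0,0,0]]], grip=0)

```text
clock: 13.2
tool_pos: [0.4104, -0.232, 0.0735]
ee_rot: [-0.0, -0.051, 0.999, -0.001]
force: [0.1, 0.0, -0.1]
finger_gap: 0.287
gripper_force: 0.0
```

```bash
python3 - <<'E'
from h import *
for i in range(2): vision.grab_frame('side')
p,r,s=st();print(s['clock'],p,s['force'],s['finger_gap'])
u={}
for n in('side','top'):
    vision.grab_frame(n);a=nets.pinpoint(n,'dowel_mid');print(n,[(x['uv'],x['confidence']) for x in a[:2]],proj(n,pw(-.036,0,.052)))
q=pw(-.117,0,0)
chain([([q[0],q[1],p[2]],PR),([q[0],q[1],.023],PR)])
E
```

```text
13.3 [ 0.4101 -0.2319  0.0735] [-0.3471  0.2253  0.5612] 0.20383115672645027
side [([325.1, 303.1], 0.89), ([327.0, 307.2], 0.53)] [[326.9922 302.6605]]
top [([386.3, 256.2], 0.68)] [[386.4115 257.8251]]
[0.001 0.013 0.   ] [-0.002 -0.001 -0.003] -> [ 0.4091 -0.2293  0.0735]
[0.    0.    0.252] [0. 0. 0.] -> [ 0.4091 -0.2293  0.023 ]
```

Request:
apply_moves(commands=[[[0,0.013,0.08],[0,0,0]],[[0,0.013,0.16],[0,0,0]],[[0,0.013,0.25],[0,0,0]],[[0,0.013,0.25],[0,0,0]],[[0,0.013,0.25],[0,0,0]]])

```text
clock: 13.92
tool_pos: [0.4085, -0.2293, 0.0233]
ee_rot: [-0.001, -0.051, 0.999, -0.0]
force: [0.3, -0.3, 0.5]
finger_gap: 0.004
gripper_force: 0.0
```

Request:
apply_moves(commands=[[[-0.02,0,0],[0,0,0]],[[-0.05,0,0],[0,0,0]],[[-0.08,0,0],[0,0,0]],[[-0.11,0,0],[0,0,0]],[[-0.14,0,0],[0,0,0]]])

```text
clock: 14.33
tool_pos: [0.4381, -0.2265, 0.024]
ee_rot: [0.0, -0.051, 0.999, -0.001]
force: [-1.7, -0.5, 0.5]
finger_gap: 0.004
gripper_force: 0.6
```

Request:
apply_moves(commands=[[[-0.01,0,0],[0,0,0]],[[-0.02,0,0],[0,0,0]],[[-0.03,0,0],[0,0,0]],[[-0.04,0,0],[0,0,0]],[[-0.05,0,0],[0,0,0]]])

```text
clock: 14.75
tool_pos: [0.4471, -0.2256, 0.0236]
ee_rot: [-0.0, -0.051, 0.999, -0.0]
force: [0.2, 0.5, -0.3]
finger_gap: 0.005
gripper_force: 0.2
```

```bash
cat > chk.py <<'E'
from h import *
for i in range(2): vision.grab_frame('side')
p,r,s=st();print(s['clock'],p,s['force'],s['finger_gap'],'press x tcp',R.from_euler('z',-PP[2]).apply(p-[PP[0],PP[1],0]))
for t in('dowel_mid','stop_face','paddle_top'):
  for n in('side','top'):
    vision.grab_frame(n);a=nets.pinpoint(n,t)
    for x in a[:1]:
        z={'dowel_mid':.052,'stop_face':.052,'paddle_top':.123}[t]
        X=atz(n,x['uv'],z);print(t,n,round(x['confidence'],2),R.from_euler('z',-PP[2]).apply(X-[PP[0],PP[1],0]))
E
python3 chk.py
```

```text
14.85 [ 0.4475 -0.2257  0.0236] [-0.3762 -0.147   0.8009] 0.004059601067611159 press x tcp [-0.0784 -0.0003  0.0236]
dowel_mid side 0.77 [-0.012   0.0026  0.052 ]
stop_face top 0.76 [ 0.0695 -0.0067  0.052 ]
paddle_top side 0.7 [ 0.0414 -0.1019  0.123 ]
paddle_top top 0.92 [ 0.0368 -0.0903  0.123 ]
```

Request:
apply_moves(commands=[[[-0.01,0,0],[0,0,0]],[[-0.02,0,0],[0,0,0]],[[-0.03,0,0],[0,0,0]],[[-0.04,0,0],[0,0,0]],[[-0.05,0,0],[0,0,0]]])

```text
clock: 15.87
tool_pos: [0.4572, -0.2245, 0.0236]
ee_rot: [-0.0, -0.051, 0.999, -0.0]
force: [-1.4, 0.1, 0.8]
finger_gap: 0.002
gripper_force: 0.4
```

```bash
python3 chk.py; python3 chk.py | grep -v paddle
```

```text
15.9667 [ 0.4575 -0.2245  0.0236] [ 0.1109 -0.5616 -0.2487] 0.00473722032824517 press x tcp [-0.0684 -0.0002  0.0236]
dowel_mid side 0.68 [0.001 0.006 0.052]
dowel_mid top 0.67 [-0.0701  0.1823  0.052 ]
stop_face side 0.46 [ 0.067  -0.0063  0.052 ]
stop_face top 0.67 [0.0678 0.0082 0.052 ]
paddle_top side 0.66 [-0.0704 -0.1125  0.123 ]
paddle_top top 0.88 [ 0.035  -0.0972  0.123 ]
16.6667 [ 0.457  -0.2246  0.0236] [ 0.1411 -0.5637  0.2801] 0.004246760494358016 press x tcp [-0.0689 -0.0003  0.0236]
dowel_mid side 0.72 [0.0026 0.0012 0.052 ]
stop_face side 0.39 [0.07   0.0019 0.052 ]
stop_face top 0.68 [0.0723 0.0033 0.052 ]
```

Request:
apply_moves(commands=[[[-0.005,0,0],[0,0,0]],[[-0.01,0,0],[0,0,0]],[[-0.01,0,0],[0,0,0]]])

```text
clock: 17.52
tool_pos: [0.4591, -0.2243, 0.0236]
ee_rot: [-0.0, -0.051, 0.999, -0.0]
force: [0.5, 0.6, -0.2]
finger_gap: 0.005
gripper_force: 0.0
```

Request:
apply_moves(commands=[[[-0.003,0,0],[0,0,0]],[[-0.005,0,0],[0,0,0]],[[-0.005,0,0],[0,0,0]]])

```text
clock: 17.77
tool_pos: [0.46, -0.2242, 0.0236]
ee_rot: [-0.0, -0.051, 0.999, -0.0]
force: [0.5, -0.3, -0.7]
finger_gap: 0.005
gripper_force: 0.2
```

Request:
apply_moves(commands=[[[-0.003,0,0],[0,0,0]],[[-0.005,0,0],[0,0,0]],[[-0.005,0,0],[0,0,0]]])

```text
clock: 18.02
tool_pos: [0.461, -0.2242, 0.0236]
ee_rot: [-0.0, -0.051, 0.999, -0.0]
force: [0.1, 1.1, -0.3]
finger_gap: 0.005
gripper_force: 0.2
```

Request:
apply_moves(commands=[[[-0.003,0,0],[0,0,0]],[[-0.003,0,0],[0,0,0]]])

```text
clock: 18.18
tool_pos: [0.4617, -0.2241, 0.0236]
ee_rot: [-0.0, -0.051, 0.999, -0.0]
force: [-1.0, -0.5, 0.2]
finger_gap: 0.008
gripper_force: 0.3
```

Request:
apply_moves(commands=[[[-0.003,0,0],[0,0,0]],[[-0.005,0,0],[0,0,0]],[[-0.005,0,0],[0,0,0]]])

```text
clock: 18.43
tool_pos: [0.462, -0.2241, 0.0235]
ee_rot: [-0.001, -0.051, 0.999, -0.0]
force: [-3.3, -0.2, 2.5]
finger_gap: 0.005
gripper_force: 1.7
```

Request:
apply_moves(commands=[[[-0.003,0,0],[0,0,0]],[[-0.003,0,0],[0,0,0]]])

```text
clock: 18.6
tool_pos: [0.462, -0.224, 0.0234]
ee_rot: [-0.001, -0.05, 0.999, -0.0]
force: [-5.2, -1.1, 3.8]
finger_gap: 0.004
gripper_force: 2.8
```

Force is rising with no further travel, so the dowel is at the stop. I'll press a little more firmly.

Request:
apply_moves(commands=[[[-0.003,0,0],[0,0,0]],[[-0.005,0,0],[0,0,0]],[[-0.005,0,0],[0,0,0]]])

```text
clock: 18.85
tool_pos: [0.462, -0.224, 0.0233]
ee_rot: [-0.002, -0.05, 0.999, -0.0]
force: [-9.4, -1.0, 5.9]
finger_gap: 0.005
gripper_force: 4.3
```

Request:
apply_moves(commands=[[[0.03,0,0],[0,0,0]],[[0.08,0,0],[0,0,0]],[[0.08,0,-0.2],[0,0,0]],[[0.08,0,-0.4],[0,0,0]],[[0.08,0,-0.55],[0,0,0]]])

```text
clock: 19.27
tool_pos: [0.448, -0.2261, 0.1359]
ee_rot: [0.0, -0.05, 0.999, -0.001]
force: [1.9, 0.9, -0.0]
finger_gap: 0.006
gripper_force: 0.0
```

```bash
python3 chk.py; python3 - <<'E'
from h import *
q=pw(.044,-.103,0);p,r,_=st()
chain([([q[0],q[1],.14],PR),([q[0],q[1],.1],PR)])
E
```

```text
19.3667 [ 0.451  -0.227   0.1382] [ 0.0455  0.1659 -1.3138] 0.004931860133161837 press x tcp [-0.0751 -0.002   0.1382]
dowel_mid side 0.55 [-0.      0.0008  0.052 ]
stop_face side 0.46 [ 0.0685 -0.0037  0.052 ]
stop_face top 0.6 [0.0714 0.0059 0.052 ]
paddle_top side 0.92 [ 0.0413 -0.1     0.123 ]
paddle_top top 0.17 [-0.1264 -0.1833  0.123 ]
[-0.61  -0.514 -0.034] [-0.001 -0.002 -0.003] -> [ 0.5798 -0.3152  0.14  ]
[0.  0.  0.2] [0. 0. 0.] -> [ 0.5798 -0.3152  0.1   ]
```

Request:
apply_moves(commands=[[[-0.15,-0.13,-0.03],[0,0,0]],[[-0.3,-0.26,-0.03],[0,0,0]],[[-0.45,-0.39,-0.03],[0,0,0]],[[-0.61,-0.515,-0.03],[0,0,0]],[[-0.61,-0.515,-0.03],[0,0,0]]])

```text
clock: 20.38
tool_pos: [0.5853, -0.3189, 0.1383]
ee_rot: [0.0, -0.051, 0.999, -0.002]
force: [-1.2, 0.6, -0.4]
finger_gap: 0.006
gripper_force: 0.0
```

Request:
apply_moves(commands=[[[0,0,0.05],[0,0,0]],[[0,0,0.1],[0,0,0]],[[0,0,0.15],[0,0,0]],[[0,0,0.19],[0,0,0]],[[0,0,0.19],[0,0,0]]])

```text
clock: 20.8
tool_pos: [0.5783, -0.314, 0.0994]
ee_rot: [-0.002, -0.051, 0.999, 0.001]
force: [-0.4, 0.3, -1.3]
finger_gap: 0.005
gripper_force: 0.0
```

```bash
python3 chk.py
```

```text
20.9 [ 0.5795 -0.315   0.1014] [-0.1475 -0.0133  1.3307] 0.00546094157102282 press x tcp [ 0.0437 -0.1027  0.1014]
stop_face side 0.5 [ 0.072  -0.0013  0.052 ]
stop_face top 0.38 [0.0853 0.3232 0.052 ]
paddle_top side 0.78 [ 0.044  -0.0983  0.123 ]
```

Over the paddle. I'll press down in steps.

Request:
apply_moves(commands=[[[0,0,0.02],[0,0,0]],[[0,0,0.04],[0,0,0]],[[0,0,0.06],[0,0,0]],[[0,0,0.08],[0,0,0]],[[0,0,0.09],[0,0,0]]])

```text
clock: 21.92
tool_pos: [0.5801, -0.3161, 0.0832]
ee_rot: [-0.0, -0.05, 0.999, -0.001]
force: [-0.4, -1.6, 4.4]
finger_gap: 0.003
gripper_force: 1.6
```

Request:
apply_moves(commands=[[[0,0,0.02],[0,0,0]],[[0,0,0.04],[0,0,0]],[[0,0,0.05],[0,0,0]],[[0,0,0.05],[0,0,0]]])

```text
clock: 22.25
tool_pos: [0.58, -0.3159, 0.0733]
ee_rot: [-0.0, -0.051, 0.999, -0.001]
force: [-0.4, -3.3, 4.4]
finger_gap: 0.003
gripper_force: 2.2
```

Request:
apply_moves(commands=[[[0,0,0.015],[0,0,0]],[[0,0,0.03],[0,0,0]],[[0,0,0.035],[0,0,0]],[[0,0,0.035],[0,0,0]]])

```text
clock: 22.58
tool_pos: [0.5801, -0.3163, 0.0668]
ee_rot: [-0.0, -0.05, 0.999, -0.001]
force: [-1.4, -4.1, 5.9]
finger_gap: 0.004
gripper_force: 2.7
```

Request:
apply_moves(commands=[[[0,0,0.01],[0,0,0]],[[0,0,0.015],[0,0,0]],[[0,0,0.015],[0,0,0]]])

```text
clock: 22.83
tool_pos: [0.5801, -0.3164, 0.064]
ee_rot: [-0.0, -0.05, 0.999, -0.001]
force: [-0.2, -4.8, 6.5]
finger_gap: 0.004
gripper_force: 3.1
```

Request:
apply_moves(commands=[[[0,0,0.008],[0,0,0]],[[0,0,0.015],[0,0,0]],[[0,0,0.015],[0,0,0]]])

```text
clock: 23.08
tool_pos: [0.5802, -0.3166, 0.0623]
ee_rot: [0.0, -0.05, 0.999, -0.001]
force: [-4.2, -2.2, 17.4]
finger_gap: 0.006
gripper_force: 8.1
```

Request:
apply_moves(commands=[[[0,0,0.005],[0,0,0]],[[0,0,0.008],[0,0,0]],[[0,0,0.008],[0,0,0]]])

```text
clock: 23.33
tool_pos: [0.5802, -0.3166, 0.0617]
ee_rot: [0.001, -0.05, 0.999, -0.001]
force: [-6.9, 0.4, 25.7]
finger_gap: 0.004
gripper_force: 12.8
```

The lever is hard down: 26 N and no more travel. I'll let it rise and move clear.

Request:
apply_moves(commands=[[[0,0,-0.05],[0,0,0]],[[0,0,-0.1],[0,0,0]],[[0,0,-0.2],[0,0,0]],[[0,0,-0.35],[0,0,0]],[[0,0,-0.5],[0,0,0]]])

```text
clock: 23.75
tool_pos: [0.5791, -0.3135, 0.1588]
ee_rot: [-0.002, -0.051, 0.999, 0.001]
force: [0.5, -0.6, 0.5]
finger_gap: -0.0
gripper_force: 0.0
```

Request:
apply_moves(commands=[[[0.3,0,-0.2],[0,0,0]],[[0.6,0,-0.3],[0,0,0]],[[0.8,-0.2,-0.3],[0,0,0]],[[0.8,-0.5,-0.3],[0,0,0]],[[0.8,-0.7,-0.3],[0,0,0]]])

```text
clock: 24.17
tool_pos: [0.4439, -0.4201, 0.2168]
ee_rot: [0.0, -0.052, 0.999, 0.001]
force: [2.2, -1.0, 0.4]
finger_gap: 0.006
gripper_force: 0.0
```

```bash
python3 chk.py; python3 - <<'E'
from h import *
for n in('side','top'):
    for t,X in(('paddle_top',pw(.044,-.103,.123)),('dowel_mid',pw(.008,0,.052)),('stop_face',pw(.0705,0,.052))):
        a=nets.pinpoint(n,t);print(n,t,[x['uv'] for x in a[:2]],proj(n,X)[0])
    cv2.imwrite(f'pics/{n}9.png',vision.grab_frame(n)[:,:,::-1])
# dowel rear end found from side/top brightness along bed line
for n in('side','top'):
    im=cv2.imread(f'pics/{n}9.png')
    for x in range(-75,-35,4):
        u=np.round(proj(n,pw(x/1000,0,.066))[0]).astype(int);print(n,x,im[u[1],u[0]])
E
```

```text
24.2667 [ 0.4414 -0.4277  0.2166] [-0.0868  0.3075 -0.2528] 0.0071499830494810394 press x tcp [-0.1053 -0.2006  0.2166]
dowel_mid side 0.74 [0.006  0.0002 0.052 ]
dowel_mid top 0.6 [0.0101 0.0099 0.052 ]
stop_face top 0.77 [0.0693 0.0034 0.052 ]
paddle_top side 0.65 [ 0.042  -0.1092  0.123 ]
paddle_top top 0.75 [ 0.0426 -0.0905  0.123 ]
side paddle_top [[385.2, 295.4], [344.4, 295.3]] [384.2879 293.3718]
side dowel_mid [[341.1, 296.3], [298.0, 214.3]] [343.5866 295.7563]
side stop_face [[299.0, 216.7], [386.0, 292.6]] [366.4285 286.2019]
top paddle_top [[422.8, 211.4], [313.4, 283.9]] [428.1709 209.9962]
top dowel_mid [[381.7, 239.9]] [383.1144 239.6148]
top stop_face [[376.5, 215.0]] [378.513  214.2044]
side -75 [105 162 224]
side -71 [103 159 221]
side -67 [104 162 222]
side -63 [105 161 222]
side -59 [ 92 122 148]
side -55 [149 203 232]
side -51 [180 234 251]
side -47 [192 243 253]
side -43 [186 239 253]
side -39 [189 241 253]
top -75 [ 38  77 131]
top -71 [ 70 131 201]
top -67 [ 71 131 198]
top -63 [ 61 114 175]
top -59 [25 45 70]
top -55 [35 52 65]
top -51 [147 204 236]
top -47 [157 220 243]
top -43 [164 224 240]
top -39 [151 214 242]
```

```bash
python3 -c "
from station import workorder
print(workorder.hand_in())"
```

```text
the job is handed in; nothing more can be done
None
```

The job is handed in at about 25 s of the 67 s allowed: the dowel lies in the bed against the stop (pushed home at about 9 N with no stop shift seen), the lever was pressed hard to its stop at 26 N and rose again, and I saw no contact with anything else.

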